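# Stand up the sensor post and arm the feeder

## Robot

A 6-joint arm with a two-finger parallel gripper is mounted at the origin on the work surface. World frame = base frame: x ahead of the robot, y to its left, z up, the work surface at z = 0. Lengths are in mm, angles in rad, forces in N, time in s.
With the tool pointing down it reaches from about 275 to 750 mm from the base axis. Payload 10.2 kg.
Tool frame: the origin (TCP) lies midway between the tips of the shut fingers; the grasp point (between the pads) lies 19 mm behind it (ctrl.grasp_offset is the distance from the TCP to the grasp point, in mm); z points along the fingers, y is the line along which they close (so a half turn about z gives the same grasp; the last joint's range is limited). The gripper opens to 85 mm and grips with 20 to 120 N. Pads are 22 mm wide; open, the fingers measure 114 mm over their backs; the gripper's body (76 mm by 85 mm) begins 54 mm behind the grasp point. The pads swing forward as they close: fully open they stand 13 mm farther back than shut.
Start: joints at [-1.464, 0.313, 1.498, -0, 1.331, -0.223], TCP at [170.011, -496.717, 198.394] pointing down, gripper open.
Joint ranges: [-2.94, 2.94], [-0.97, 2.17], [0.19, 2.56], [-1.23, 4.37], [0.02, 3.11], [-2.88, 2.88]. Speed limits (rad/s): [2.39, 2.39, 3.01, 3.14, 3.14, 3.14].

## Interface

Orientations are given as a unit quaternion [w, x, y, z].
In Python, from rig import ctrl, viewer, models gives the robot as it stands. The module is installed in compiled form; this text tells all that it offers.
- The arm moves only by the shell command python3 -m pendant 'ROWS' [OPENING] [FORCE]. ROWS is text: rows parted by semicolons, each of 4 numbers parted by spaces: the shift along the tool's x, y, z in m, then the turn about the tool's z in rad. In form: x y z yaw; .... A call has 1 to 10 rows; each row shifts and turns the commanded pose from where the row before left it, along the tool's axes as they then stand; what a row does not reach is not made up. A row lasts 1/8 s, in which the tool goes at most 62.5 mm and 10.7 degrees, less where a joint would pass 70% of its speed; a pose out of reach is approached as far as the arm can. A call is refused whole if a number of a shift passes 0.0625 or a number of a turn 0.188, either way. A call with a gripper value outside its range is refused whole. OPENING is the opening, from 0 (shut) to 1 (fully open), set as the call begins (- or left out, the last holds). The fingers move at their own pace and stop on an object; FORCE is the grip in N (left out, the last holds). Time passes only in rows, so rows that do not move let the fingers close. It gives the time, the measured TCP pose, the force, the opening and the grip force at its end, in the units of the state.
- ctrl.sense(): the state, without advancing time (a new reading comes with each control period).
- viewer.capture(name): name is "scene" or "side" or "wrist"; returns a dict with "color" (400x640x3 uint8, red, green, blue), "vertical_fov" (degrees; the focal length in pixels is half the picture's height over the tangent of half this angle, whatever the lens; pixels are square), "cx", "cy" (the principal point, pixels), "pose" (4x4, takes a point from camera to world coordinates). Camera axes: x right, y down, z forward; pixel columns grow to the right and rows downward; lengths in mm; the calibration is good to about 2 mm. A picture is of the moment at which its call begins. There is no depth.
- ctrl.finish_job(): hands the job in; it is judged then, once.
Trained networks look in the newest picture that a camera, given by its name, has taken for a name from the list of things; names that differ only in an ending like _2 or _b are one class to them, and where a whole thing is asked for, a point or a joint stands for the part that bears it (a point fixed in the world has none). Each returns a list of dicts, best first, with "p" (0 to 1); they miss things now and then, are a little off and sometimes report something else, mostly with a low value. They report only what shows in the picture. A call takes as long as a camera call. They do not tell look-alikes from the thing itself.
- models.boxes_of(camera, query): "at" ([x, y, z] in mm, in world coordinates, good to about 4 mm: the middle of the surface that is visible of it).
The state is a dict: "time_s": time; "joints": joint angles; "dq": joint speeds; "tau": joint torques, N m; "eef_pos": TCP position; "ee_rot": TCP orientation; "force": force on the tool from outside, world axes, zero at the start; "wrist_torque": the same for the moment, N m; "grip_width": opening from 0.0 (shut) to 1.0 (fully open); "grip_force": force on a finger pad.
Only numpy, scipy, OpenCV 4.12 (cv2) and the standard library are available. Lean on these libraries where they do the work, as an engineer would, in place of code of your own. Each camera call takes 0.05 s, during which the arm holds its last target. There are 200 camera calls.

## Task

The feeder's sensor post has been knocked flat: raise it by its orange head end, letting its square foot pivot on the bench rather than carrying it, until it stands upright by itself with its whole foot on the round blue mark. Then lift the red guard of the feeder's arm switch, push the toggle beneath it fully over to on (away from the guard's lip, towards the hinge) and let the guard drop shut. Leave everything else on the bench where it is.

Things in the scene. Friction and masses are not known exactly. Their poses are not given: they have to be found in the camera images.
- post: Loose steel post, 190 long, 0.3 to 0.55 kg. Own x runs from foot to head (up when standing); lying, own z is up. Square foot plate 56 x 56 x 14, round shaft of diameter 22, orange head disc of diameter 56, 14 thick. Lying, its centre line is 28 above the bench. Origin: at bench height, 28 beyond the foot's underside: where the foot's centre lands if tipped up without sliding
- post_foot (a point): centre of the underside of the post's square foot: 28 above the bench when lying, 0 when standing. Lying, the foot rests on one straight 56 edge straight below this point, about which the post tips up
- post_neck (a point): point on the post's centre line 150 from the underside of the foot, 26 below the orange head: a good place to grip the 22 shaft
- mark: round blue mark, 150 in diameter, flat on the bench, no height to speak of; origin at its centre. The post lies with its foot on this mark at the start
- feeder: Fixed feeder; own x points from its front (the guard's lip side) to its back, origin at bench height under the toggle's pivot. White box with top face 60 above the bench, own x -55 to 100, 130 wide; motor block behind, 100 high. A steel tray 110 wide, underside 193 above the bench, overhangs own x 16 to 146: a gripper has no room straight above the switch; come from the front, fingers slanting
- toggle_tip (a point): tip of the black-tipped steel toggle lever under the guard, 42 from its pivot, 18 wide. The pivot is at the feeder's own (0, 0, 60); the tip moves from own x = -17 (off) to +17 (on), about 39 above the box's top face
- toggle (a joint): toggle angle: 0 off (leaning to the front), 0.85 fully on, at a hard stop (leaning to the back). It stays where it is left; about 1 N at the tip moves it
- cover_lip (a point): front end of the red guard's up-turned lip, 50 wide. Shut, it is at the feeder's own (-54, 0, 121). The lip's rise begins at own x -38; behind it the flat guard plate, 70 wide and 4 thick, has its underside 112 above the bench. Skirts on both sides, 62 apart inside, reach down to 98 above the bench; the front below the lip is open
- cover (a joint): guard angle in rad: 0 shut, grows as the lip is lifted, up to 1.7. Hinge line along own y at the feeder's own (40, 0, 80), behind the toggle. A weak spring and its weight shut it (about 0.5 N at the lip), so the tool must keep it up while pushing the toggle
- jar: bystander, to be left alone: amber jar, 60 across, 90 high; origin under its centre
- tin: bystander, to be left alone: tin with green label, 64 across, 70 high; origin under its centre
- labels: bystander, to be left alone: paper label roll, 76 across, 30 high; origin under its centre
- carton: bystander, to be left alone: cardboard carton 70 x 100 x 50; origin under its centre
- scoop: bystander, to be left alone: spoon with a wooden handle, 190 long, lying flat
There are look-alikes about, which are no part of the job. There is more than one size of the post; the job needs the middle-sized.

How it is judged:
By the outcome, as a careful person would: the job done as asked, in the order asked, and still so for the second after the job is handed in, with the robot touching nothing.
It also fails if it takes over 67 s, if anything falls off the work surface, if the arm or the gripper's body presses on something with over 40 N, if the wrist force passes 120 N, or if a joint passes its speed limit or range.

## Working session

There is one attempt and no reset: what is moved stays moved. The work goes in short steps, Python scripts to look and compute and a shell command to move; the robot and the scene stay as the last step left them, time stands still between calls to the robot, and variables do not carry over. Pictures are saved under pics/ and viewed, at most 10 in all, crops included, and the job is handed in when it is done.

```bash
mkdir -p pics
cat > h.py <<'E'
import numpy as np,cv2
from rig import ctrl,viewer,models
from scipy.spatial.transform import Rotation as R
def snap(n,f=None):
    c=viewer.capture(n)
    if f: cv2.imwrite('pics/'+f+'.png',c['color'][:,:,::-1])
    return c
def proj(c,P):
    T=np.array(c['pose']);f=200/np.tan(np.radians(c['vertical_fov'])/2)
    p=(np.atleast_2d(P)-T[:3,3])@T[:3,:3]
    return np.c_[c['cx']+f*p[:,0]/p[:,2],c['cy']+f*p[:,1]/p[:,2]]
def back(c,u,v,z):
    T=np.array(c['pose']);f=200/np.tan(np.radians(c['vertical_fov'])/2)
    d=T[:3,:3]@np.array([(u-c['cx'])/f,(v-c['cy'])/f,1]);o=T[:3,3]
    return o+d*(z-o[2])/d[2]
E
python3 - <<'E'
from h import *
for cam in('scene','side'):
    c=snap(cam,cam+'0');print(cam,np.round(c['pose'],2).tolist(),c['vertical_fov'])
    for q in('post','post_foot','post_neck','mark','feeder','toggle_tip','cover_lip','jar','tin','labels','carton','scoop'):
        print(q,[(np.round(d['at']).tolist(),round(d['p'],2),np.round(proj(c,d['at'])[0]).tolist()) for d in models.boxes_of(cam,q)[:5]])
s=ctrl.sense();print(s['eef_pos'],s['ee_rot'],s['grip_width'])
E
```

```text
scene [[-0.22, 0.7, -0.68, 1271.65], [0.97, 0.15, -0.17, 235.81], [-0.02, -0.7, -0.71, 1013.35], [0.0, 0.0, 0.0, 1.0]] 52.97823930148758
post [([507.0, -234.0, 38.0], 0.85, [239.0, 224.0]), ([243.0, -324.0, 47.0], 0.81, [241.0, 166.0]), ([528.0, 61.0, 25.0], 0.6, [326.0, 247.0])]
post_foot [([247.0, -329.0, 50.0], 0.94, [239.0, 166.0]), ([529.0, 66.0, 27.0], 0.89, [328.0, 247.0]), ([509.0, -230.0, 36.0], 0.68, [240.0, 225.0]), ([316.0, 360.0, 52.0], 0.31, [429.0, 207.0])]
post_neck [([246.0, -330.0, 54.0], 0.96, [239.0, 165.0]), ([508.0, -230.0, 33.0], 0.77, [240.0, 226.0]), ([529.0, 69.0, 32.0], 0.71, [329.0, 246.0])]
mark [([486.0, -108.0, -4.0], 0.95, [279.0, 234.0]), ([314.0, 364.0, 51.0], 0.68, [431.0, 206.0])]
feeder [([627.0, 357.0, 100.0], 0.69, [427.0, 277.0]), ([588.0, 279.0, 112.0], 0.49, [399.0, 258.0])]
toggle_tip []
cover_lip [([591.0, 280.0, 114.0], 0.8, [399.0, 258.0])]
jar [([709.0, 54.0, 82.0], 0.58, [309.0, 286.0]), ([505.0, -226.0, 35.0], 0.18, [241.0, 225.0])]
tin [([357.0, 103.0, 61.0], 0.62, [350.0, 202.0])]
labels []
carton [([589.0, 282.0, 119.0], 0.73, [400.
[... 613 characters left out ...]
0, 43.0], 0.84, [369.0, 279.0])]
mark [([464.0, -106.0, -1.0], 0.82, [345.0, 251.0]), ([596.0, 328.0, 101.0], 0.48, [352.0, 124.0])]
feeder [([594.0, 326.0, 103.0], 0.89, [352.0, 124.0])]
toggle_tip []
cover_lip [([575.0, 294.0, 121.0], 0.77, [349.0, 127.0])]
jar [([686.0, 31.0, 68.0], 0.78, [405.0, 190.0])]
tin [([335.0, 83.0, 61.0], 0.89, [289.0, 197.0]), ([467.0, -106.0, -0.0], 0.46, [345.0, 251.0])]
labels [([416.0, 420.0, 28.0], 0.54, [295.0, 130.0])]
carton []
scoop [([657.0, -413.0, 14.0], 0.77, [447.0, 330.0]), ([496.0, -240.0, 42.0], 0.26, [369.0, 280.0])]
[ 170.00007832 -496.71647965  198.39237855] [-3.30110513e-06  9.86439066e-01  1.64127905e-01  5.06344281e-06] 0.9998250378110672
```

View pics/scene0.png

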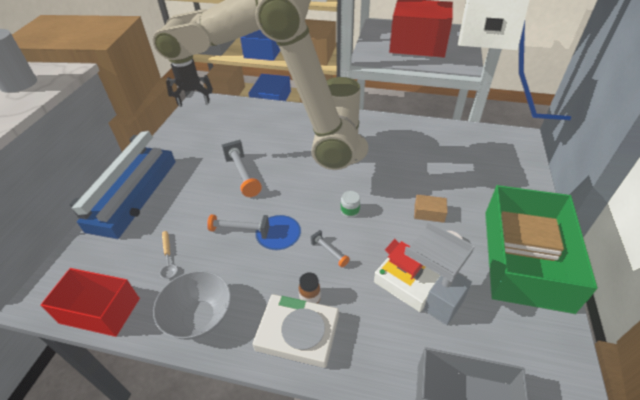

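View pics/side0.png

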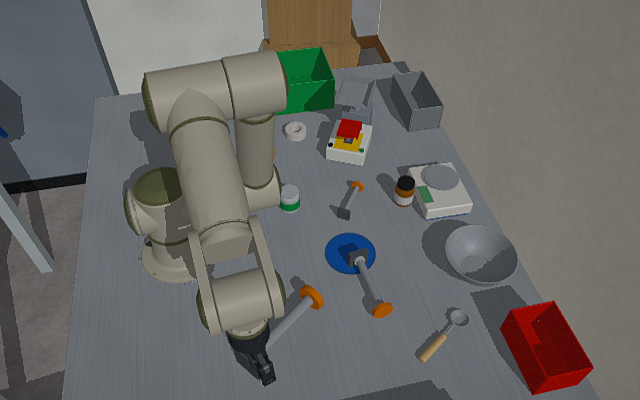

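Scene: the middle post lies with its head at about (212,223) and its foot at (263,224) on the blue mark (278,232). The side view agrees: head (382,309), foot (358,257). The feeder is near (420,270) in scene and (350,140) in side, with its lip facing the robot's side.

```bash
cat > m.py <<'E'
from h import *
def tri(cs,uvs):
    A=[];b=[]
    for c,(u,v) in zip(cs,uvs):
        T=np.array(c['pose']);f=200/np.tan(np.radians(c['vertical_fov'])/2)
        d=T[:3,:3]@np.array([(u-c['cx'])/f,(v-c['cy'])/f,1]);d/=np.linalg.norm(d)
        M=np.eye(3)-np.outer(d,d);A.append(M);b.append(M@T[:3,3])
    A=np.vstack(A);b=np.hstack(b);x=np.linalg.lstsq(A,b,rcond=None)[0]
    return x,np.linalg.norm(A@x-b)
def blob(c,lo,hi,near,r=30):
    h=cv2.cvtColor(c['color'],cv2.COLOR_RGB2HSV);m=cv2.inRange(h,lo,hi)
    n,l,s,ce=cv2.connectedComponentsWithStats(m)
    k=[i for i in range(1,n) if s[i,4]>15 and np.hypot(*(ce[i]-near))<r]
    i=max(k,key=lambda i:s[i,4]);return l==i,ce[i],s[i,4]
E
python3 - <<'E'
from m import *
cs=[snap('scene'),snap('side')]
print('head',tri(cs,[blob(c,(5,150,100),(18,255,255),n)[1] for c,n in zip(cs,[(212,223),(382,309)])]))
for c,n in zip(cs,[(278,232),(350,253)]):
    m,ce,a=blob(c,(108,150,60),(125,255,255),n)
    v,u=np.nonzero(m);P=np.array([back(c,x,y,0)[:2] for x,y in zip(u,v)])
    h=cv2.convexHull(P.astype(np.float32));print('mark',cv2.minEnclosingCircle(h),a)
for c,n,(x,y) in zip(cs,('s','d'),((370,215),(315,70))):
    cv2.imwrite(f'pics/feed_{n}.png',cv2.resize(c['color'][y:y+110,x:x+110,::-1],None,fx=5,fy=5,interpolation=cv2.INTER_CUBIC))
a=cv2.imread('pics/feed_s.png');b=cv2.imread('pics/feed_d.png')
cv2.imwrite('pics/feed.png',cv2.resize(np.hstack([a,b]),(800,400)))
snap('wrist','w0')
E
```

```text
head (array([ 509.15754844, -330.9686456 ,   29.57049377]), np.float64(2.8668468248706116))
mark ((479.5881042480469, -113.6334228515625), 68.69147491455078) 646
mark ((459.2452087402344, -105.14750671386719), 48.50564956665039) 158
```

View pics/feed.png

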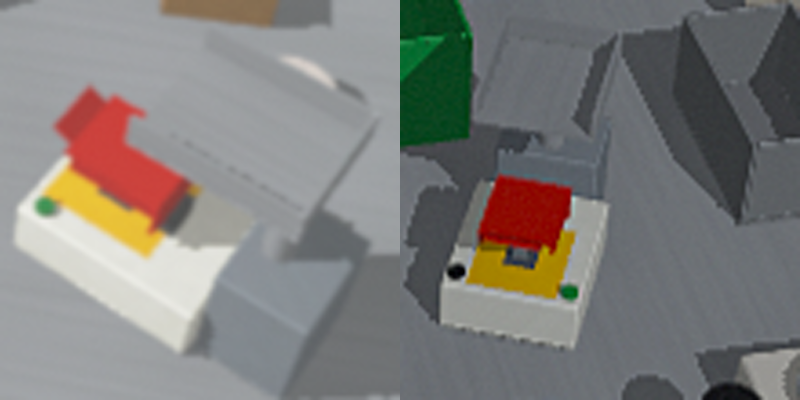

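View pics/w0.png

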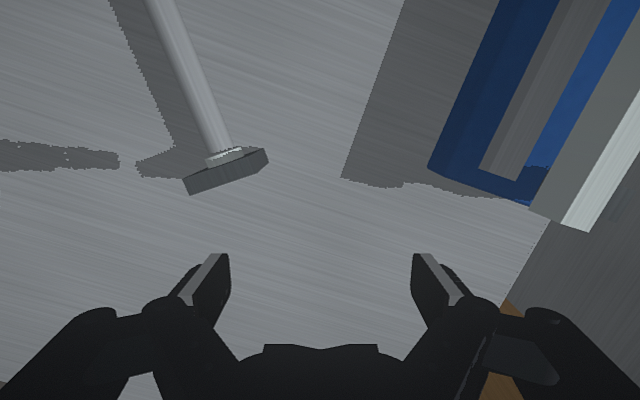

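The wrist view shows the gripper's linkages bulging outside the fingers. The crops show the box's top corners clearly: scene front-right (18,208), back-right (185,318); side front-left (445,290), front-right (575,312), back-right (607,200).

Run:
```python
from m import *
k=400/110
cs=[snap('scene'),snap('side')];S,D=cs
fs=lambda x,y:(x/k+370,y/k+215); fd=lambda x,y:((x-400)/k+315,y/k+70)
for n,c,p in(('FR s',S,fs(18,208)),('BR s',S,fs(185,318)),('FL s',S,fs(65,160)),('FL d',D,fd(445,290)),('FR d',D,fd(575,312)),('BR d',D,fd(607,200))):
    print(n,np.round(back(c,*p,60)))
print('FR',tri(cs,[fs(18,208),fd(575,312)]),'BR',tri(cs,[fs(185,318),fd(607,200)]))
w=snap('wrist');s=ctrl.sense()
print(np.round(w['pose'],2).tolist(),w['vertical_fov'],R.from_quat(np.array(s['ee_rot'])[[1,2,3,0]]).as_matrix().round(2).tolist())
```

```text
FR s [613. 220.  60.]
BR s [682. 351.  60.]
FL s [560. 250.  60.]
FL d [497. 264.  60.]
FR d [605. 212.  60.]
BR d [677. 355.  60.]
FR (array([608.03800872, 219.74193507,  52.18537404]), np.float64(0.08118119783438658)) BR (array([679.00577037, 353.1245984 ,  58.65136826]), np.float64(4.136795332907942))
[[0.32, -0.91, -0.26, 236.34], [-0.95, -0.31, -0.09, -475.33], [0.0, 0.28, -0.96, 373.33], [0.0, 0.0, 0.0, 1.0]] 66.52413480783154 [[0.95, 0.32, -0.0], [0.32, -0.95, -0.0], [-0.0, 0.0, -1.0]]
```

```bash
python3 -m pendant '0.0374 -0.0047 0 0;0.0374 -0.0047 0 0;0.0374 -0.0047 0 0;0.0374 -0.0047 0 0;0.0374 -0.0047 0 0;0.0374 -0.0047 0 0;0.0374 -0.0047 0 0;0.0374 -0.0047 0 0;0.0374 -0.0047 0 0;0.0374 -0.0047 0 0' && python3 -m pendant '0 0 0 -0.175;0 0 0 -0.175;0 0 0 -0.175;0 0 0 -0.175;0 0 0 -0.175;0 0 0 -0.175;0 0 0 -0.175;0 0 0 -0.175;0 0 0 0'
python3 - <<'E'
from m import *
w=snap('wrist','w1')
for q in('post_foot','post_neck','mark'):print(q,[(np.round(d['at']).tolist(),round(d['p'],2)) for d in models.boxes_of('wrist',q)[:3]])
m,ce,a=blob(w,(5,150,100),(18,255,255),(320,300),200);print('head',ce,a,back(w,*ce,30))
print(proj(w,[509,-331,28]))
E
```

```text
time_s: 2.85
eef_pos: [509.7, -330.5, 198.4]
ee_rot: [0.0, 0.986, 0.164, -0.0]
force: [-0.1, -0.3, 1.3]
grip_width: 1.001
grip_force: 0.0
time_s: 3.98
eef_pos: [508.6, -331.1, 198.4]
ee_rot: [-0.0, 0.649, 0.761, 0.0]
force: [0.4, -0.5, 0.3]
grip_width: 0.998
grip_force: 0.0
post_foot [([499.0, -234.0, 42.0], 0.87), ([267.0, -305.0, 46.0], 0.78)]
post_neck [([271.0, -313.0, 49.0], 0.89), ([496.0, -231.0, 37.0], 0.57)]
mark [([474.0, -160.0, -4.0], 0.93)]
head [320.62732095 178.13395225] 754 [ 509.14334234 -331.09721263   30.        ]
[[320.51286763 177.68900847]]
```

View pics/w1.png

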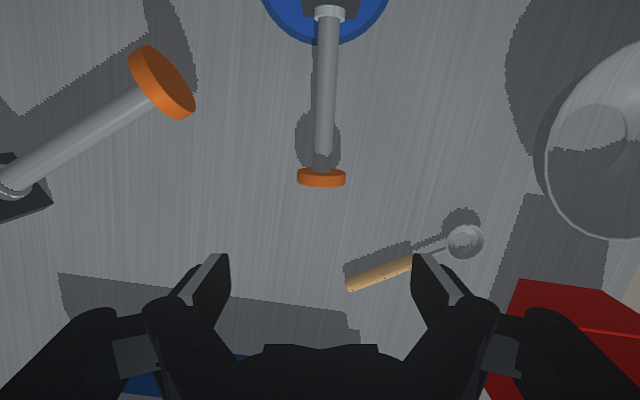

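The head is at (321,178), the shaft runs up to (330,15), and the mark's lower arc shows at the top.

Run:
```python
from m import *
from scipy.optimize import least_squares
w=snap('wrist');g=w['color']
for v in(20,60,100,140):
    row=cv2.cvtColor(g,cv2.COLOR_RGB2GRAY)[v,295:360].astype(int);print(v,row[::1].tolist() if v in(60,) else '')
a=back(w,328.5,20,36);b=back(w,323.5,140,36);d=(b-a)[:2];print(a,b,np.degrees(np.arctan2(d[1],d[0])))
pts=[]
for cam,n in(('wrist',(325,10)),('scene',(278,232)),('side',(340,255))):
    c=w if cam=='wrist' else snap(cam)
    m,ce,ar=blob(c,(105,120,50),(128,255,255),n,60)
    v,u=np.nonzero(m);P=np.array([back(c,x,y,0)[:2] for x,y in zip(u,v)])
    h=cv2.convexHull(P.astype(np.float32))[:,0]
    if cam=='wrist': h=np.array([back(c,x,y,0)[:2] for x,y in [(u_,v[u==u_].max()) for u_ in np.unique(u)] if y>3 and not 312<x<348])
    f=least_squares(lambda p:np.hypot(*(h-p).T)-75,[475,-110],loss='soft_l1',f_scale=2);print(cam,f.x,f.cost,len(h),h.min(0),h.max(0))
```

```text
20 
60 [116, 115, 115, 115, 117, 118, 117, 116, 117, 117, 116, 117, 117, 120, 117, 120, 114, 75, 77, 77, 79, 78, 80, 90, 96, 100, 103, 105, 110, 114, 118, 121, 124, 122, 120, 117, 115, 115, 111, 108, 106, 99, 99, 116, 113, 114, 117, 116, 117, 117, 116, 116, 117, 119, 119, 116, 116, 116, 117, 117, 118, 120, 116, 117, 117]
100 
140 
[ 492.02190594 -172.919755     36.        ] [ 505.47940013 -287.84880616   36.        ] -83.32142452856174
wrist [ 479.84830466 -114.28988222] 1.8688413505783226 50 [ 419.60968222 -189.57347326] [ 477.22764014 -159.22188638]
scene [ 481.02641449 -116.16369527] 233.08047107118045 36 [ 409.8335 -181.6874] [551.0386   -42.640766]
side [ 479.26948814 -114.97637344] 17.426857976668792 30 [ 403.7326  -188.04572] [542.7046   -40.471794]
```

```bash
python3 -m pendant '0 0 0.032 0.037;0 0 0.032 0;0 0 0.032 0;0 0 0.032 0;0 0 0.032 0;0 0 0.02 0;0 0 0.012 0;0 0 0 0' 1 20
python3 - <<'E'
from m import *
s=ctrl.sense();print(s['joints'],s['eef_pos'])
snap('wrist','w2')
E
python3 -m pendant '0 0 0 0;0 0 0 0;0 0 0 0;0 0 0 0;0 0 0 0;0 0 0 0' 0.3 20
python3 -c "
from m import *
snap('wrist','w3')"
```

```text
time_s: 5.32
eef_pos: [508.5, -331.0, 6.0]
ee_rot: [-0.0, 0.663, 0.749, 0.0]
force: [-0.5, 0.1, 0.8]
grip_width: 1.001
grip_force: 0.0
[-7.69891745e-01  6.92442035e-01  1.44056526e+00  5.54079110e-06
  1.00947313e+00 -8.91633839e-01] [ 508.49378384 -330.98077198    6.02905236]
time_s: 6.12
eef_pos: [509.0, -331.5, 7.2]
ee_rot: [0.001, 0.663, 0.749, -0.0]
force: [-0.5, 1.6, 6.5]
grip_width: 0.525
grip_force: 18.5
```

View pics/w3.png

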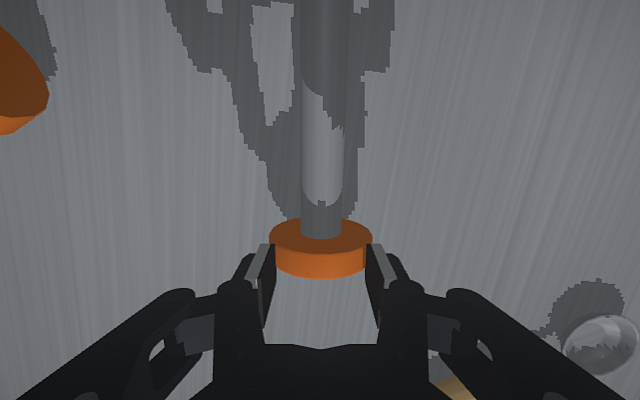

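The pads hold the orange disc on both rims (275 and 368, row 245). Next I compute the pivot arc rows.

Run:
```python
import numpy as np
p=np.radians(np.arange(0,91,3));x=183*(1-np.cos(p))+28*np.sin(p);z=183*np.sin(p)+28*np.cos(p)-28
X=np.round(x,0);Z=np.round(z,0)
print(';'.join(f'{a/1e3:g} 0 {-b/1e3:g} 0' for a,b in zip(np.diff(X),np.diff(Z))))
```

```text
0.002 0 -0.01 0;0.002 0 -0.009 0;0.003 0 -0.009 0;0.003 0 -0.009 0;0.003 0 -0.009 0;0.005 0 -0.009 0;0.004 0 -0.009 0;0.005 0 -0.008 0;0.006 0 -0.008 0;0.006 0 -0.008 0;0.006 0 -0.007 0;0.006 0 -0.007 0;0.007 0 -0.007 0;0.008 0 -0.006 0;0.007 0 -0.006 0;0.008 0 -0.006 0;0.009 0 -0.005 0;0.008 0 -0.005 0;0.009 0 -0.004 0;0.009 0 -0.003 0;0.009 0 -0.004 0;0.009 0 -0.003 0;0.01 0 -0.002 0;0.009 0 -0.002 0;0.01 0 -0.001 0;0.009 0 -0.001 0;0.01 0 -0 0;0.01 0 -0 0;0.009 0 0.001 0;0.01 0 0.001 0
```

```bash
python3 -m pendant '0.002 0 -0.01 0;0.002 0 -0.009 0;0.003 0 -0.009 0;0.003 0 -0.009 0;0.003 0 -0.009 0;0.005 0 -0.009 0;0.004 0 -0.009 0;0.005 0 -0.008 0;0 0 0 0'
python3 - <<'E'
from m import *
a=snap('wrist')['color'];b=snap('side')['color'][200:350,280:460]
b=cv2.resize(b,(480,400));cv2.imwrite('pics/lift1.png',cv2.resize(np.hstack([a,b]),(800,286))[:,:,::-1])
E
```

```text
time_s: 7.3
eef_pos: [505.6, -304.2, 79.1]
ee_rot: [0.001, 0.663, 0.749, -0.0]
force: [0.4, -0.2, -0.1]
grip_width: 0.299
grip_force: 0.0
```

View pics/lift1.png

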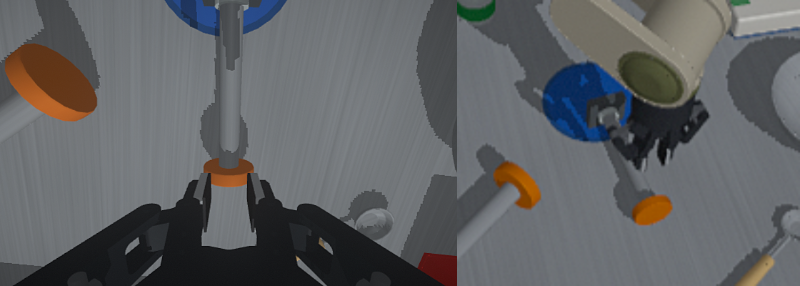

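The grip slipped because the pads sat above the disc's widest line, so the fingertips are higher than I assumed. I'll open, re-locate the head and go lower while watching the force.

```bash
python3 -m pendant '0 0 -0.03 0;0 0 -0.03 0;0 0 0 0;0 0 0 0' 1 20
python3 - <<'E'
from m import *
cs=[snap(n) for n in('scene','side','wrist')]
uv=[]
for c,n in zip(cs,[(212,223),(382,309),(320,200)]):
    m,ce,a=blob(c,(5,150,60),(18,255,255),n,60);uv.append(ce);print(ce,a)
print(tri(cs,uv),tri(cs[::2],uv[::2]),back(cs[2],*uv[2],30))
w=cs[2];s=ctrl.sense();p=np.array(s['eef_pos']);M=R.from_quat(np.array(s['ee_rot'])[[1,2,3,0]]).as_matrix()
g=cv2.cvtColor(w['color'],cv2.COLOR_RGB2GRAY)
for z in(-13,-45):print(z,proj(w,[p+M@[x,y,z] for x in(-11,11) for y in(-42,42)]).round().tolist())
E
```

```text
time_s: 7.9
eef_pos: [504.9, -304.1, 137.3]
ee_rot: [-0.001, 0.663, 0.749, -0.0]
force: [-0.1, -0.3, -0.2]
grip_width: 1.001
grip_force: 0.0
[250.4047619  187.03571429] 252
[381.75630252 309.86134454] 238
[320.55996691 218.86683209] 1209
(array([ 470.54925636, -291.53072587,   98.96127829]), np.float64(126.02406261913133)) (array([ 492.91132633, -221.28256935,  210.0997812 ]), np.float64(66.77917804212012)) [ 508.47380266 -331.78927364   30.        ]
-13 [[249.0, 258.0], [393.0, 258.0], [246.0, 223.0], [395.0, 223.0]]
-45 [[234.0, 288.0], [408.0, 288.0], [230.0, 246.0], [412.0, 246.0]]
```

```bash
python3 -m pendant '-0.027 0.003 0.04 0;0 0 0.04 0;0 0 0.03 0;0 0 0.02 0;0 0 0 0' && python3 -m pendant '0 0 0.004 0;0 0 0.003 0;0 0 0 0' && python3 -m pendant '0 0 0.002 0;0 0 0.002 0;0 0 0 0'
```

```text
time_s: 8.68
eef_pos: [510.7, -329.9, 6.6]
ee_rot: [-0.002, 0.663, 0.749, 0.0]
force: [-0.9, 0.0, -0.2]
grip_width: 0.999
grip_force: 0.0
time_s: 9.05
eef_pos: [511.7, -330.8, 1.6]
ee_rot: [0.0, 0.663, 0.749, -0.0]
force: [-0.2, -0.4, -0.2]
grip_width: 1.0
grip_force: 0.0
time_s: 9.43
eef_pos: [511.5, -330.7, -2.8]
ee_rot: [-0.0, 0.663, 0.749, 0.0]
force: [0.4, -1.1, 0.0]
grip_width: 0.999
grip_force: 0.0
```

```bash
python3 -m pendant '0 -0.0025 0.003 0;0 0 0.003 0;0 0 0 0' && python3 -m pendant '0 0 0.002 0;0 0 0.002 0;0 0 0 0'
python3 - <<'E'
from m import *
s=ctrl.sense();print(s['force'])
a=snap('wrist')['color'];c=snap('side')
b=c['color'][230:350,320:440]
cv2.imwrite('pics/low.png',cv2.resize(np.hstack([a,cv2.resize(b,(400,400),interpolation=cv2.INTER_CUBIC)]),(800,308))[:,:,::-1])
E
```

```text
time_s: 9.8
eef_pos: [508.9, -331.0, -8.9]
ee_rot: [-0.0, 0.663, 0.749, 0.0]
force: [-0.6, -0.1, 1.2]
grip_width: 1.0
grip_force: 0.0
time_s: 10.18
eef_pos: [509.1, -331.0, -12.8]
ee_rot: [-0.0, 0.663, 0.749, 0.0]
force: [0.0, -0.4, 0.3]
grip_width: 0.997
grip_force: 0.0
[ 0.04200239 -0.40850263  0.2709758 ]
```

View pics/low.png

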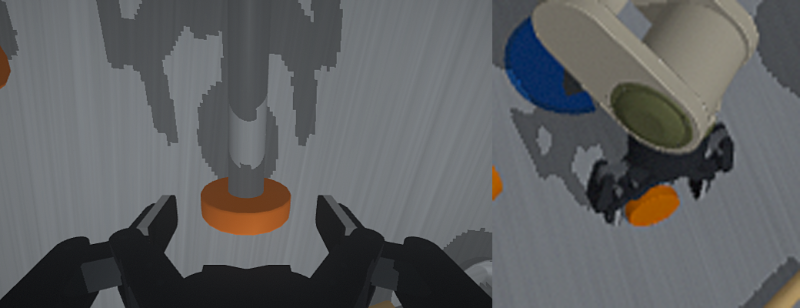

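```bash
python3 -m pendant '0 0 0.002 0;0 0 0.002 0;0 0 0.002 0;0 0 0 0' && python3 -m pendant '0 0 0 0;0 0 0 0;0 0 0 0;0 0 0 0;0 0 0 0' 0.3 30
```

```text
time_s: 10.78
eef_pos: [509.1, -331.0, -18.8]
ee_rot: [-0.0, 0.663, 0.749, 0.0]
force: [0.1, 0.7, 0.0]
grip_width: 0.996
grip_force: 0.0
time_s: 11.4
eef_pos: [509.4, -331.1, -18.3]
ee_rot: [0.0, 0.663, 0.749, 0.0]
force: [2.2, 0.9, 5.0]
grip_width: 0.643
grip_force: 31.5
```

```bash
python3 -m pendant '0 0 0 0;0 0 0 0;0 0 0.003 0;0 0 0.003 0;0 0 0.002 0;0 0 0 0' 1 30 && python3 -m pendant '0 0 0 0;0 0 0 0;0 0 0 0;0 0 0 0;0 0 0 0' 0.3 30
```

```text
time_s: 12.15
eef_pos: [509.0, -331.0, -26.8]
ee_rot: [-0.0, 0.663, 0.749, 0.0]
force: [-0.7, 0.0, -0.1]
grip_width: 1.0
grip_force: 0.0
time_s: 12.78
eef_pos: [509.1, -331.1, -26.3]
ee_rot: [0.0, 0.663, 0.749, -0.0]
force: [-2.9, 0.9, 5.5]
grip_width: 0.646
grip_force: 31.2
```

```bash
python3 -m pendant '0.002 0 -0.01 0;0.002 0 -0.009 0;0.003 0 -0.009 0;0.003 0 -0.009 0;0.003 0 -0.009 0;0.005 0 -0.009 0;0.004 0 -0.009 0;0.005 0 -0.008 0;0 0 0 0'
python3 - <<'E'
from m import *
w=snap('wrist');m,ce,a=blob(w,(5,150,60),(18,255,255),(320,240),60);v,u=np.nonzero(m);print(ce,a,u.min(),u.max(),v.min(),v.max())
E
```

```text
time_s: 13.9
eef_pos: [506.1, -304.1, 46.1]
ee_rot: [0.001, 0.663, 0.749, -0.0]
force: [0.5, -1.5, -1.8]
grip_width: 0.641
grip_force: 32.2
[320.33491218 279.29327018] 5067 257 383 258 301
```

Held (width 0.641). Continuing the arc.

```bash
python3 -m pendant '0.006 0 -0.008 0;0.006 0 -0.008 0;0.006 0 -0.007 0;0.006 0 -0.007 0;0.007 0 -0.007 0;0.008 0 -0.006 0;0.007 0 -0.006 0;0.008 0 -0.006 0;0.009 0 -0.005 0;0.008 0 -0.005 0' && python3 -m pendant '0.009 0 -0.004 0;0.009 0 -0.003 0;0.009 0 -0.004 0;0.009 0 -0.003 0;0.01 0 -0.002 0;0.009 0 -0.002 0;0.01 0 -0.001 0;0.009 0 -0.001 0;0 0 0 0'
python3 - <<'E'
from m import *
a=snap('wrist')['color'];c=snap('side');d=snap('scene')
r=lambda i:cv2.resize(i,(400,400),interpolation=cv2.INTER_CUBIC)
cv2.imwrite('pics/up.png',cv2.resize(np.hstack([r(a[:,120:520]),r(c['color'][190:310,280:400]),r(d['color'][150:270,210:330])]),(798,266))[:,:,::-1])
E
```

```text
time_s: 15.2
eef_pos: [497.2, -233.2, 110.8]
ee_rot: [0.0, 0.663, 0.749, 0.0]
force: [0.8, -0.3, -2.7]
grip_width: 0.645
grip_force: 32.2
time_s: 16.32
eef_pos: [488.3, -159.8, 130.7]
ee_rot: [0.0, 0.662, 0.749, 0.0]
force: [1.4, -0.8, 5.5]
grip_width: 0.644
grip_force: 33.5
```

View pics/up.png

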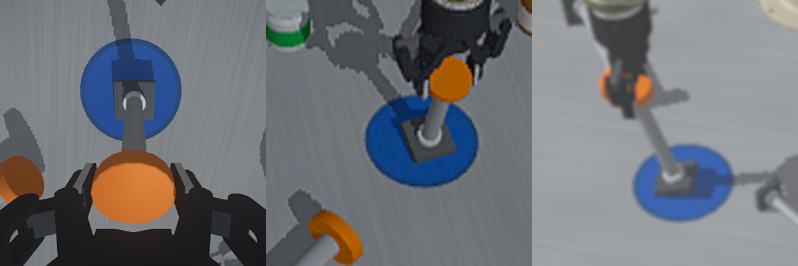

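The post is gripped at the head, leaning near 75°, with its foot inside the blue mark. I'll finish the arc.

```bash
python3 -m pendant '0.01 0 0 0;0.01 0 0 0;0.009 0 0.001 0;0.008 0 0.001 0;0 0 0 0;0 0 0 0'
python3 - <<'E'
from m import *
s=ctrl.sense();print(s['wrist_torque'])
w=snap('wrist');cs=[snap('scene'),snap('side'),w]
uv=[]
for c,n in zip(cs,[(250,185),(345,225),(320,270)]):
    m,ce,a=blob(c,(5,150,60),(18,255,255),n,60);uv.append(ce);print(ce,a)
print(tri(cs[:2],uv[:2]),tri(cs,uv))
E
```

```text
time_s: 17.23
eef_pos: [484.2, -123.7, 129.0]
ee_rot: [0.001, 0.663, 0.749, 0.0]
force: [1.1, 0.0, 8.2]
grip_width: 0.644
grip_force: 34.8
[-0.15653108 -0.25999628  0.0004797 ]
[249.07109005 187.00947867] 211
[357.84482759 215.7       ] 290
[320.25685238 286.32623017] 12295
(array([ 487.48716453, -164.9579385 ,  211.84976497]), np.float64(21.66595816564745)) (array([ 486.69130906, -149.1304433 ,  194.7531574 ]), np.float64(39.723533423904605))
```

```bash
python3 -m pendant '0 0 0 0;0 0 0 0;0 0 0 0;0 0 0 0' 1 30
python3 - <<'E'
from m import *
cs=[snap('scene'),snap('side'),snap('wrist')]
for q in('post','post_foot','mark'):
  for c in('side','wrist'):print(q,c,[(np.round(d['at']).tolist(),round(d['p'],2)) for d in models.boxes_of(c,q)[:3]])
m,ce,a=blob(cs[1],(5,150,60),(18,255,255),(358,215),30);print(ce,back(cs[1],*ce,188),a)
m,ce,a=blob(cs[2],(5,150,60),(18,255,255),(320,286),60);print(ce,back(cs[2],*ce,190),a)
E
```

```text
time_s: 17.88
eef_pos: [483.5, -123.6, 128.2]
ee_rot: [-0.0, 0.663, 0.749, -0.0]
force: [-0.1, -0.2, -0.3]
grip_width: 1.003
grip_force: 0.0
post side [([479.0, -130.0, 92.0], 0.78), ([221.0, -345.0, 49.0], 0.74)]
post wrist [([482.0, -115.0, 190.0], 0.92), ([328.0, -238.0, 37.0], 0.73), ([494.0, 22.0, 32.0], 0.71)]
post_foot side [([219.0, -344.0, 48.0], 0.87), ([484.0, -131.0, 90.0], 0.68)]
post_foot wrist [([496.0, 21.0, 27.0], 0.85), ([484.0, -118.0, 193.0], 0.77), ([321.0, -238.0, 38.0], 0.75)]
mark side [([468.0, -122.0, 0.0], 0.67)]
mark wrist [([470.0, -88.0, -2.0], 0.96)]
[356.29109589 213.75684932] [ 482.84627394 -124.92849306  188.        ] 292
[324.43540445 270.93294256] [ 484.26341558 -116.23460756  190.        ] 12795
```

The post stands (483, −120). Backing off straight up, then over to the feeder's front.

```bash
python3 -m pendant '0 0 -0.01 0;0 0 -0.02 0;0 0 -0.03 0;0 0 -0.03 0;0 0 -0.03 0' && python3 -m pendant '0.03 0.007 0 0;0.03 0.007 0 0;0.03 0.007 0 0;0.03 0.007 0 0;0.03 0.007 0 0;0.03 0.007 0 0;0.03 0.007 0 0;0.03 0.007 0 0;0.03 0.007 0 0;0.03 0.007 0 0' && python3 -m pendant '0 0 0 -0.167;0 0 0 -0.167;0 0 0 -0.167;0 0 0 -0.167;0 0 0 -0.167;0 0 0 -0.167;0 0 0 0'
python3 - <<'E'
from m import *
w=snap('wrist','w5')
d=snap('side');m,ce,a=blob(d,(5,150,60),(18,255,255),(358,215),30);print('head',back(d,*ce,190))
for q in('cover_lip','feeder','toggle_tip','labels','carton'):print(q,[(np.round(d['at']).tolist(),round(d['p'],2)) for d in models.boxes_of('wrist',q)[:3]])
E
```

```text
time_s: 18.95
eef_pos: [483.6, -123.6, 250.2]
ee_rot: [0.0, 0.663, 0.749, 0.0]
force: [0.9, -0.0, -0.3]
grip_width: 1.0
grip_force: 0.0
time_s: 20.2
eef_pos: [516.7, 183.7, 249.2]
ee_rot: [0.0, 0.663, 0.749, 0.0]
force: [0.3, 0.3, 0.1]
grip_width: 1.003
grip_force: 0.0
time_s: 21.08
eef_pos: [516.7, 182.7, 249.0]
ee_rot: [0.0, 0.222, 0.975, 0.0]
force: [0.6, 0.3, 0.0]
grip_width: 1.002
grip_force: 0.0
head [ 481.82705371 -125.30312932  190.        ]
cover_lip [([573.0, 295.0, 117.0], 0.84)]
feeder [([592.0, 338.0, 201.0], 0.76)]
toggle_tip []
labels [([434.0, 411.0, 31.0], 0.69)]
carton [([572.0, 293.0, 117.0], 0.65)]
```

View pics/w5.png

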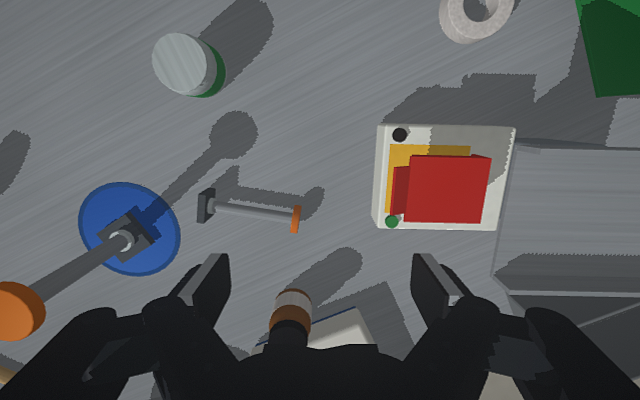

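The feeder is at right: box corners about (385,126), (516,129), (497,230), (380,224). The guard plate's corners are (413,157), (491,157), (481,223), (404,222), with its lip at left near (395,190). Its axis is nearly along the image x axis, and the standing post is within the mark.

Run:
```python
from m import *
w=snap('wrist');g=w['color']
m,ce,a=blob(w,(0,150,60),(4,255,255),(440,190),50);v,u=np.nonzero(m);print('red',ce,a,u.min(),u.max(),v.min(),v.max())
mu=m&(g[:,:,0]>190);v,u=np.nonzero(mu);box=cv2.minAreaRect(np.c_[u,v].astype(np.float32));print('top',cv2.boxPoints(box).round().tolist())
q=cv2.approxPolyDP(cv2.convexHull(np.c_[u,v]),4,True)[:,0];print(q.tolist())
for p in q:print('plate',back(w,*p,116).round(1))
for p in((385,126),(516,129),(497,230),(380,224)):print('box',back(w,*p,60).round(1))
h=cv2.inRange(cv2.cvtColor(g,cv2.COLOR_RGB2HSV),(0,150,60),(8,255,255))
for r in(170,190,210):x=np.nonzero(h[r,370:420])[0];print(r,370+x.min(),g[r,385:420,0].tolist())
s=ctrl.sense();M=R.from_quat(np.array(s['ee_rot'])[[1,2,3,0]]).as_matrix();print(M.round(3).tolist(),s['joints'].round(2))
```

```text
red [441.15691264 188.88498728] 5895 390 491 155 223
top [[0.0, 0.0], [0.0, 0.0], [0.0, 0.0], [0.0, 0.0]]Traceback (most recent call last):
  File "<stdin>", line 5, in <module>
cv2.error: OpenCV(4.12.0) /io/opencv/modules/imgproc/src/approx.cpp:690: error: (-215:Assertion failed) npoints >= 0 && (depth == CV_32S || depth == CV_32F) in function 'approxPolyDP'
```

Run:
```python
from m import *
w=snap('wrist');g=w['color']
r=g[190,385:500,0].astype(int);print(r.tolist())
for p in((413,156),(491,157),(481,223),(404,222)):print('plate',back(w,*p,116).round(1))
for p in((391,214),(395,168)):print('lip',back(w,*p,121).round(1))
for p in((385,126),(516,129),(497,230),(380,224)):print('box',back(w,*p,60).round(1))
s=ctrl.sense();M=R.from_quat(np.array(s['ee_rot'])[[1,2,3,0]]).as_matrix();print(M.round(3).tolist(),s['joints'].round(2))
```

```text
[193, 197, 205, 203, 203, 204, 197, 170, 168, 159, 127, 129, 131, 131, 132, 131, 131, 129, 131, 129, 131, 129, 130, 145, 164, 161, 161, 161, 161, 161, 160, 160, 160, 161, 161, 161, 160, 161, 161, 161, 161, 160, 160, 160, 160, 160, 160, 160, 161, 160, 160, 159, 159, 159, 159, 159, 159, 160, 159, 159, 159, 159, 160, 158, 159, 159, 159, 159, 159, 160, 159, 158, 158, 158, 158, 159, 158, 158, 159, 159, 158, 159, 159, 158, 157, 158, 158, 158, 158, 159, 159, 159, 158, 158, 158, 158, 158, 158, 158, 158, 155, 166, 192, 188, 187, 187, 190, 189, 187, 187, 186, 187, 187, 186, 187]
plate [529.2 278.8 116. ]
plate [564.2 349.1 116. ]
plate [627.7 318.8 116. ]
plate [591. 245. 116.]
lip [574.6 235.5 121. ]
lip [531.4 257.2 121. ]
box [496.7 274.1  60. ]
box [565.6 409.7  60. ]
box [677.5 353.9  60. ]
box [605.4 222.7  60. ]
[[-0.902, 0.433, -0.0], [0.433, 0.902, 0.0], [0.0, -0.0, -1.0]] [ 0.13  0.33  1.34  0.    1.47 -1.  ]
```

```bash
python3 -m pendant '-0.005 -0.02 0.02 0;0 0 0.03 0;0 0 0.03 0;0 0 0.03 0;0 0 0.03 0;0 0 0.03 0;0 0 0.03 0;0 0 0.02 0;0 0 0.014 0;0 0 0 0'
python3 - <<'E'
from m import *
w=snap('wrist');g=w['color']
h=cv2.inRange(cv2.cvtColor(g,cv2.COLOR_RGB2HSV),(0,150,60),(6,255,255))
n,l,s,ce=cv2.connectedComponentsWithStats(h);print([(s[i].tolist()) for i in range(1,n) if s[i,4]>300])
p=np.array(ctrl.sense()['eef_pos'])
# expected lip corners with origin guess
O=np.array([576.5,296,0]);ex=np.array([.433,.902,0]);ey=np.array([-.902,.433,0])
print(proj(w,[O+ex*-54+ey*y+[0,0,121] for y in(-25,25)]).round(), proj(w,[O+ex*-38+ey*y+[0,0,116] for y in(-35,35)]).round(),(p-O)@ex,(p-O)@ey)
for r in range(60,400,20):
    u=np.nonzero(h[r])[0]
    if len(u)>3:print(r,u.min(),u.max())
E
```

```text
time_s: 22.78
eef_pos: [512.2, 162.4, 13.9]
ee_rot: [-0.001, 0.222, 0.975, -0.0]
force: [-0.8, 0.3, 1.4]
grip_width: 0.997
grip_force: 0.0
[]
[[638. 444.]
 [695. 299.]] [[663. 451.]
 [747. 254.]] -148.02659115407718 -0.29256618907158716
```

```bash
python3 -m pendant '0 0.01 0 0;0 0.01 0 0;0 0 0 0' && python3 -m pendant '0 0.004 0 0;0 0.004 0 0;0 0 0 0' && python3 -m pendant '0 0.003 0 0;0 0.002 0 0;0 0 0 0'
python3 - <<'E'
from m import *
for n in('scene','side'):
    c=snap(n);print(n,[blob(c,(0,150,60),(4,255,255),p,25)[1:] for p in([(405,258)] if n=='scene' else [(349,130)])])
E
```

```text
time_s: 23.2
eef_pos: [521.5, 181.3, 14.6]
ee_rot: [0.0, 0.221, 0.975, 0.0]
force: [-0.8, -0.4, 0.6]
grip_width: 1.004
grip_force: 0.0
time_s: 23.58
eef_pos: [524.8, 188.0, 14.4]
ee_rot: [0.0, 0.221, 0.975, 0.0]
force: [0.2, 0.1, 0.1]
grip_width: 1.0
grip_force: 0.0
time_s: 23.95
eef_pos: [526.8, 192.4, 14.4]
ee_rot: [0.0, 0.221, 0.975, 0.0]
force: [0.2, -0.4, -0.2]
grip_width: 1.0
grip_force: 0.0
scene [(array([403.77952756, 256.77362205]), np.int32(508))]
side [(array([358.48571429, 127.97142857]), np.int32(35))]
```

```bash
cat > red.py <<'E'
from m import *
for n,p in(('scene',(404,256)),('side',(352,128)),('wrist',(600,300))):
    c=snap(n)
    try:
        m,ce,a=blob(c,(0,150,50),(4,255,255),p,60 if n!='wrist' else 400);v,u=np.nonzero(m);print(n,ce.round(1),a,u.min(),u.max(),v.min(),v.max())
    except Exception as e:print(n,'none')
E
python3 -m pendant '0 0 -0.003 0;0 0 -0.003 0;0 0 0 0';python3 red.py; python3 -m pendant '0 0.003 -0.004 0;0 0.003 -0.004 0;0 0.003 -0.004 0;0 0 0 0';python3 red.py
```

```text
time_s: 24.42
eef_pos: [527.0, 192.2, 20.8]
ee_rot: [0.0, 0.222, 0.975, 0.0]
force: [-0.6, -1.9, 0.3]
grip_width: 0.994
grip_force: 0.0
scene [403.8 256.8] 505 390 421 238 275
side [358.6 127.1] 42 356 361 122 132
wrist [637.3 377.8] 76 634 639 366 387
time_s: 25.08
eef_pos: [530.9, 200.6, 32.8]
ee_rot: [0.0, 0.221, 0.975, 0.0]
force: [-0.5, -0.4, 1.1]
grip_width: 0.999
grip_force: 0.0
scene [406.  257.6] 460 393 422 237 277
side [358.9 124.6] 53 356 362 120 130
wrist [630.4 333.1] 1729 613 639 267 387
```

```bash
python3 -m pendant '0 0.003 -0.003 0;0 0.003 -0.003 0;0 0.003 -0.002 0;0 0 0 0';python3 red.py; python3 -m pendant '0 0.003 -0.002 0;0 0.003 -0.002 0;0 0.003 -0.001 0;0 0 0 0';python3 red.py
```

```text
time_s: 25.72
eef_pos: [534.7, 208.7, 40.6]
ee_rot: [0.0, 0.221, 0.975, 0.0]
force: [-0.1, 0.0, 0.4]
grip_width: 1.002
grip_force: 0.0
scene [408.2 259. ] 410 396 423 237 277
side [359.1 124.3] 53 356 362 119 129
wrist [618.9 288.9] 6747 581 639 198 386
time_s: 26.38
eef_pos: [538.6, 216.8, 45.5]
ee_rot: [0.0, 0.221, 0.975, 0.0]
force: [0.1, -0.1, 0.5]
grip_width: 1.002
grip_force: 0.0
scene [410.1 260.5] 357 399 424 237 277
side [359.2 124.5] 53 355 362 119 129
wrist [608.7 281.9] 10185 559 639 195 387
```

```bash
python3 -m pendant '0 0.004 0 0;0 0.004 0 0;0 0.004 0 0;0 0.004 0 0;0 0 0 0';python3 red.py; python3 -m pendant '0 0.004 0 0;0 0.004 0 0;0 0.004 0 0;0 0 0 0';python3 red.py
```

```text
time_s: 27.15
eef_pos: [545.6, 231.3, 45.5]
ee_rot: [0.0, 0.221, 0.975, 0.0]
force: [0.5, -0.1, 0.0]
grip_width: 1.002
grip_force: 0.3
scene [414.  267.2] 261 401 426 255 278
side [358.4 124.3] 73 353 362 118 129
wrist [596.  275.5] 13524 530 639 195 387
time_s: 27.8
eef_pos: [552.1, 243.1, 48.5]
ee_rot: [0.002, 0.221, 0.975, 0.002]
force: [-5.3, -0.1, 19.0]
grip_width: 1.005
grip_force: 9.8
scene [415.7 268.6] 241 404 427 257 279
side [358.3 123.6] 92 352 362 115 129
wrist [580.6 271.3] 17095 499 639 192 387
```

Upward force: the fingertip is riding on the toggle's top. I'll back off, go lower and push again.

```bash
python3 -m pendant '0 -0.006 0 0;0 -0.008 0 0;0 -0.008 0 0;0 -0.008 0 0;0 0 0 0';python3 red.py; python3 -m pendant '0 0 0.004 0;0 0 0.004 0;0 0 0.004 0;0 0 0.003 0;0 0 0 0';python3 red.py
```

```text
time_s: 28.58
eef_pos: [537.4, 214.2, 45.3]
ee_rot: [-0.0, 0.222, 0.975, -0.0]
force: [0.4, -1.0, 0.5]
grip_width: 1.002
grip_force: 0.0
scene [409.6 259.9] 371 398 424 237 277
side [359.  124.5] 55 355 362 119 129
wrist [610.  282.2] 9821 562 639 195 387
time_s: 29.35
eef_pos: [537.4, 214.8, 30.1]
ee_rot: [-0.0, 0.222, 0.975, -0.0]
force: [-0.2, -0.8, -0.2]
grip_width: 1.006
grip_force: 0.0
scene [409.1 259.7] 387 397 424 237 277
side [359.1 124.3] 50 357 362 119 129
wrist [621.2 297.9] 5579 585 639 203 386
```

```bash
python3 -m pendant '0 0.004 0 0;0 0.004 0 0;0 0.004 0 0;0 0.004 0 0;0 0 0 0';python3 red.py; python3 -m pendant '0 0.004 0 0;0 0.004 0 0;0 0 0 0';python3 red.py;  python3 -m pendant '0 0.003 0 0;0 0.003 0 0;0 0 0 0'
```

```text
time_s: 30.12
eef_pos: [544.5, 229.5, 30.3]
ee_rot: [-0.0, 0.221, 0.975, -0.0]
force: [-0.5, -0.2, -0.6]
grip_width: 0.996
grip_force: 0.0
scene [413.5 266.8] 266 400 426 255 278
side [359.4 124.4] 49 356 362 119 129
wrist [608.7 285.5] 9719 559 639 203 387
time_s: 30.65
eef_pos: [548.1, 236.7, 30.4]
ee_rot: [0.0, 0.221, 0.975, 0.0]
force: [-1.5, -1.0, -0.7]
grip_width: 1.002
grip_force: 0.0
scene [414.5 267.6] 252 402 426 256 278
side [359.3 124.1] 59 355 362 117 129
wrist [601.8 281.6] 11467 543 639 203 387
time_s: 31.18
eef_pos: [550.7, 242.1, 30.4]
ee_rot: [0.0, 0.221, 0.975, 0.0]
force: [0.2, -0.8, 1.1]
grip_width: 1.003
grip_force: 0.0
```

```bash
python3 -m pendant '0 0.002 0 0;0 0.002 0 0;0 0 0 0'; python3 -m pendant '0 0.002 0 0;0 0.002 0 0;0 0 0 0';python3 -m pendant '0 0.002 0 0;0 0.002 0 0;0 0 0 0';python3 red.py
```

```text
time_s: 31.55
eef_pos: [552.4, 245.6, 30.4]
ee_rot: [0.0, 0.221, 0.975, 0.0]
force: [-0.2, -0.5, 0.1]
grip_width: 0.997
grip_force: 0.0
time_s: 31.92
eef_pos: [554.0, 249.2, 30.3]
ee_rot: [-0.0, 0.222, 0.975, 0.0]
force: [-1.1, -1.0, 0.1]
grip_width: 0.999
grip_force: 0.1
time_s: 32.3
eef_pos: [555.7, 252.7, 30.3]
ee_rot: [-0.0, 0.221, 0.975, -0.0]
force: [-0.5, -2.1, -0.7]
grip_width: 1.001
grip_force: 0.4
scene [416.8 269.5] 238 406 428 258 280
side [358.9 123.4] 79 353 362 114 129
wrist [584.1 276.6] 15317 504 639 203 387
```

```bash
python3 -m pendant '0 0.002 0 0;0 0.001 0 0;0 0 0 0'; python3 -m pendant '0 0.002 0 0;0 0.001 0 0;0 0 0 0'; python3 -c "
from m import *
w=snap('wrist');print([(np.round(d['at']),d['p']) for d in models.boxes_of('wrist','toggle_tip')])
snap('side');print([(np.round(d['at']),d['p']) for d in models.boxes_of('side','toggle_tip')])"
```

```text
time_s: 32.83
eef_pos: [555.9, 253.2, 30.4]
ee_rot: [-0.001, 0.221, 0.975, -0.002]
force: [-9.4, -14.5, 6.0]
grip_width: 0.998
grip_force: 9.0
time_s: 33.2
eef_pos: [555.9, 253.4, 30.6]
ee_rot: [-0.003, 0.221, 0.975, -0.005]
force: [-18.1, -29.7, 14.6]
grip_width: 1.001
grip_force: 18.4
[(array([580., 310.,  92.]), 0.7)]
[]
```

```bash
python3 -m pendant '0 -0.006 0 0;0 -0.008 0 0;0 -0.01 0 0;0 -0.012 0 0;0 -0.015 0 0;0 -0.02 0 0;0 -0.02 0 0;0 -0.02 0 0;0 0 0 0;0 0 0 0'; python3 red.py; python3 -m pendant '0 -0.01 -0.03 0;0 0 -0.03 0;0 0 -0.04 0;0 0 -0.05 0;0 0 -0.05 0;0 0 0 0'; python3 red.py
python3 - <<'E'
from m import *
w=snap('wrist','w9')
print([(np.round(d['at']),d['p']) for d in models.boxes_of('wrist','toggle_tip')],[(np.round(d['at']),d['p']) for d in models.boxes_of('wrist','cover_lip')])
d=snap('side');m,ce,a=blob(d,(5,150,60),(18,255,255),(358,215),30);print('head',back(d,*ce,190))
E
```

```text
time_s: 34.65
eef_pos: [510.6, 158.2, 30.6]
ee_rot: [0.0, 0.222, 0.975, 0.0]
force: [0.7, 0.5, 0.2]
grip_width: 1.002
grip_force: 0.0
scene [401.7 257.4] 562 386 420 240 275
side [357.1 131.6] 48 354 361 125 137
wrist [628.8 336.6] 1968 608 639 266 387
time_s: 35.55
eef_pos: [507.6, 149.5, 234.0]
ee_rot: [0.004, 0.221, 0.975, 0.001]
force: [0.4, -0.0, -0.9]
grip_width: 0.996
grip_force: 0.0
scene [401.7 257.5] 550 386 420 240 275
side [350.1 128.3] 335 337 361 119 138
wrist [484.7 188.6] 6666 430 539 152 225
[] [(array([576., 297., 114.]), 0.94)]
head [ 481.6768101  -125.40607261  190.        ]
```

Run:
```python
from m import *
a=cv2.imread('pics/side0.png')[:,:,::-1].astype(int);b=snap('side')['color'].astype(int)
print('red0',blob({'color':a.astype(np.uint8)},(0,150,50),(4,255,255),(350,128),20)[1:])
for r in range(133,145):print(r,a[r,336:362,0].tolist(),'|',b[r,336:362,0].tolist())
s0=cv2.imread('pics/scene0.png')[:,:,::-1];print(blob({'color':s0},(0,150,50),(4,255,255),(404,256),20)[1:])
d=np.abs(snap('scene')['color'].astype(int)-s0).max(2)>60;n,l,s,c=cv2.connectedComponentsWithStats(d.astype(np.uint8));print([(s[i].tolist()) for i in range(1,n) if s[i,4]>25])
```

```text
red0 (array([348.96774194, 127.97580645]), np.int32(372))
133 [131, 146, 144, 140, 144, 143, 145, 143, 143, 142, 144, 142, 143, 142, 143, 142, 141, 142, 143, 143, 143, 142, 129, 152, 166, 166] | [139, 155, 154, 144, 149, 152, 150, 148, 147, 147, 148, 146, 146, 148, 146, 147, 146, 145, 146, 147, 147, 147, 134, 156, 170, 169]
134 [119, 105, 129, 116, 119, 124, 127, 132, 139, 135, 144, 145, 145, 143, 143, 142, 143, 142, 142, 144, 140, 142, 127, 164, 170, 166] | [124, 108, 136, 120, 123, 130, 130, 138, 144, 138, 147, 150, 149, 147, 149, 146, 147, 147, 147, 146, 146, 147, 131, 171, 174, 171]
135 [104, 82, 148, 144, 142, 133, 107, 121, 118, 113, 118, 125, 125, 132, 140, 144, 146, 145, 142, 141, 143, 139, 131, 168, 169, 167] | [105, 88, 151, 148, 145, 137, 109, 125, 120, 118, 124, 129, 131, 136, 144, 149, 150, 150, 148, 146, 148, 143, 135, 172, 174, 172]
136 [105, 98, 135, 134, 143, 149, 152, 157, 156, 147, 145, 133, 123, 113, 117, 120, 118, 125, 142, 140, 143, 129, 153, 168, 168, 166] | [107, 101, 140, 140, 147, 153, 157, 160, 159, 151, 150, 138, 124, 117, 118, 122, 122, 129, 145, 144, 147
[... 2313 characters left out ...]
, 15, 19, 20, 219], [391, 15, 6, 37, 114], [165, 20, 8, 14, 60], [255, 22, 20, 18, 44], [412, 23, 22, 6, 73], [174, 26, 24, 27, 361], [404, 30, 31, 25, 521], [155, 33, 19, 26, 317], [289, 60, 32, 10, 140], [185, 62, 19, 27, 292], [355, 62, 23, 5, 98], [360, 69, 29, 4, 80], [291, 71, 10, 8, 45], [405, 71, 22, 6, 85], [175, 74, 8, 14, 64], [338, 77, 21, 20, 218], [387, 83, 18, 7, 95], [202, 91, 9, 12, 46], [363, 93, 21, 18, 303], [384, 95, 10, 17, 123], [390, 113, 7, 15, 59], [316, 133, 15, 3, 30], [314, 139, 23, 30, 499], [348, 143, 20, 18, 133], [342, 161, 34, 21, 384], [611, 184, 29, 86, 1218], [260, 186, 19, 16, 235], [208, 215, 9, 16, 113], [270, 217, 10, 17, 88], [258, 219, 11, 20, 112]]
```

```bash
python3 -c "
from rig import ctrl
print(ctrl.finish_job())"
```

```text
the job is handed in; nothing more can be done
None
```

I handed the job in at about 36 s of robot time, but no verdict came back: the post stands upright on the blue mark and the guard is shut. The toggle went over to a hard stop at about 38 N and was seen leaning to on before the guard closed; I could not view it again afterwards.

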